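# Latch the loaded bottle shuttle in its reading position

### The arm

A 6-joint arm with a two-finger parallel gripper is mounted at the origin on a cart in front of the work surface, level with it; the furniture and walls round the work are solid. World frame = base frame: x ahead of the robot, y to its left, z up, the work surface at z = 0. Lengths are in m, angles in rad, forces in N, time in s.
With the tool pointing down it reaches from about 0.375 to 0.9 m from the base axis. Payload 3.1 kg.
Tool frame: the origin (TCP) lies at the very end of the fingers, on their centre line; the grasp point (between the pads) lies 19 mm behind it; z points along the fingers, y is the line along which they close (so a half turn about z gives the same grasp; the last joint's range is limited). The gripper opens to 87 mm and grips with 3 to 60 N. Pads are 19 mm wide; open, the fingers measure 117 mm over their backs; the gripper's body (75 mm by 190 mm) begins 51 mm behind the grasp point.
Start: joints at [-1.353, 0.527, 1.433, -0, 1.181, -0.178], TCP at [0.242, -0.576, 0.223] pointing down, gripper open.
Joint ranges: [-3.08, 3.08], [-0.75, 2.2], [0.22, 2.44], [-1.43, 4.57], [0, 2.65], [-2.85, 2.85]. Speed limits (rad/s): [2.79, 2.79, 3.14, 3.14, 3.14, 3.14].

### API

Orientations are given as a unit quaternion [x, y, z, w].
In Python, from rig import status, viewer, robot gives the robot as it stands.
- The arm moves only by the tool arm_command, never from a script. Its arguments are lists of equal length, an entry for each row: "delta_rot": the turn, a rotation vector about the tool's x, y, z in degrees, a list of three; "delta_pos": the shift along the tool's x, y, z in m, a list of three; "gripper": the closure, from -1 (fully open) to 1 (shut). In form: {"delta_rot": [[rx, ry, rz], ...], "delta_pos": [[dx, dy, dz], ...], "gripper": [gripper, ...]}. A call has 1 to 12 rows; each row is the pose to reach, as a shift and turn from the pose commanded when the call began, along the tool's axes at that moment; what a row does not reach only later rows make up. A row lasts 1/12 s, in which the tool goes at most 41.7 mm and 7.16 degrees, less where a joint would pass 70% of its speed; a pose out of reach is approached as far as the arm can. A call with a gripper value outside its range is refused whole. The fingers move at their own pace and stop on an object; "grip_force" is the grip in N (left out, the last holds). Time passes only in rows, so rows that repeat a pose let the fingers close. It gives the time, the measured TCP pose, the force, the opening and the grip force at its end, in the units of the state.
- status.get_obs(): the state, without advancing time (a new reading comes with each control period).
- viewer.camera(name): name is "side" or "top" or "wrist"; returns a dict with "pixels" (400x640x3 uint8, blue, green, red), "fx", "fy", "cx", "cy" (pixels), "pose" (4x4, takes a point from camera to world coordinates); the wrist camera has in their place "mount" (4x4, takes a point from camera to tool coordinates, whose origin is the TCP and whose axes are the flange's). Camera axes: x right, y down, z forward; pixel columns grow to the right and rows downward; lengths in m; the calibration is good to about 2 mm. A picture is of the moment at which its call begins: read the wrist's pose just before it. There is no depth.
- robot.hand_in(): hands the job in; it is judged then, once.
The state is a dict: "time": time; "q": joint angles; "joint_velocities": joint speeds; "joint_torque": joint torques, N m; "position": TCP position; "tool_rot": TCP orientation; "ft_force": force on the tool from outside, world axes, zero at the start; "moment": the same for the moment, N m; "grip_width": finger opening in m; "grip_force": force on a finger pad.
Only numpy, scipy, OpenCV 4.12 (cv2) and the standard library are available. Lean on these libraries where they do the work, as an engineer would, in place of code of your own. Each camera call takes 0.05 s, during which the arm holds its last target. There are 200 camera calls.

### The job

Two identical sprung shuttles stand on the worktop; one of them carries a small white bottle in its cup. With the fingertips, push the thumb plate of that loaded shuttle all the way in to its far stop, then let it come back so that it latches on its stop pin midway, with the bottle between the two black optical heads. Do not touch or lift the bottle; leave the empty shuttle out as it is, and the other things around where they stand.

Things in the scene. Friction and masses are not known exactly. Their poses are not given: they have to be found in the camera images.
- shuttle_a: Shuttle a, always the one with the bottle (vial), on the left or the right. Aluminium base 160x130x12 mm, fixed; two black heads 78 mm high at y = +/-53 mm; between them a grey carriage with a cup slides along x, its rod ending in an upright grey thumb plate at the near end. Stop pin with black knob, 70 mm high, at x = 34, y = 34 mm. Origin: worktop level, between the heads; x is the push direction, away from the robot within 0.35 rad; z up.
- carriage_a (a joint): Carriage a, m, growing along shuttle x: 0 fully out (held there by its spring), 0.060 at the far stop, 0.030 resting on the stop pin, cup in line with the heads. Push force 3 N at 0, up to 8 N farther in, plus damping 25 N per m/s. The pin drops behind the catch only past 0.051: released from there the carriage springs back to about 0.030 and is caught; released sooner it returns to 0.
- plate_a (a point): Centre of the thumb plate's face to push, shuttle a; moves with the carriage; 36 mm above the worktop, at shuttle x = -149 mm, y = 0 when out. Its x axis points along the push. Plate 34 mm wide (across), 48 mm high (12 to 60 mm above the worktop), 8 mm thick. Free space beside, before and above it; the base begins 19 mm ahead of the face when fully in.
- nest_a (a point): Centre of the floor of the bottle cup on shuttle a's carriage, 30 mm above the worktop; the cup's wall stands 14 mm above this floor, bore 31 mm. 119 mm ahead of the pushed face.
- shuttle_b: Shuttle b, the empty one, built the same. Aluminium base 160x130x12 mm, fixed; two black heads 78 mm high at y = +/-53 mm; between them a grey carriage with a cup slides along x, its rod ending in an upright grey thumb plate at the near end. Stop pin with black knob, 70 mm high, at x = 34, y = 34 mm. Origin: worktop level, between the heads; x is the push direction, away from the robot within 0.35 rad; z up.
- carriage_b (a joint): Carriage b, m, growing along shuttle x: 0 fully out (held there by its spring), 0.060 at the far stop, 0.030 resting on the stop pin, cup in line with the heads. Push force 3 N at 0, up to 8 N farther in, plus damping 25 N per m/s. The pin drops behind the catch only past 0.051: released from there the carriage springs back to about 0.030 and is caught; released sooner it returns to 0.
- plate_b (a point): Centre of the thumb plate's face to push, shuttle b; moves with the carriage; 36 mm above the worktop, at shuttle x = -149 mm, y = 0 when out. Its x axis points along the push. Plate 34 mm wide (across), 48 mm high (12 to 60 mm above the worktop), 8 mm thick. Free space beside, before and above it; the base begins 19 mm ahead of the face when fully in.
- vial: Small white dropper bottle, 28 mm diameter, 66 mm high, loose, standing upright in the cup of shuttle a; its top is 96 mm above the worktop. Origin: centre of its underside, z up.
- beaker: Bystander: empty 53 mm wide, 66 mm high glass beaker standing loose on the worktop beyond the shuttles, between them. Origin: centre of its underside.
- bottle: Bystander: small dropper bottle with a green cap, 28 mm diameter, 66 mm high, standing loose on the worktop to the left of the shuttles. Origin: centre of its underside.
- float: Bystander: flat blue foam float with three tubes, 50 x 72 x 16 mm, lying loose to the right of the shuttles. Origin: centre of its underside.

How it is judged:
By the outcome, as a careful person would: the job done as asked, in the order asked, and still so for the second after the job is handed in, with the robot touching nothing.
It also fails if it takes over 35 s, if anything falls off the work surface, if the arm or the gripper's body presses on something with over 40 N, if the wrist force passes 120 N, or if a joint passes its speed limit or range.

## Working session

There is one attempt and no reset: what is moved stays moved. The work goes in short steps, Python scripts to look and compute and a tool call to move; the robot and the scene stay as the last step left them, time stands still between calls to the robot, and variables do not carry over. Pictures are saved under pics/ and viewed, at most 10 in all, crops included, and the job is handed in when it is done.

Besides the shell and the picture viewer there is one more tool, called after ">>>" as name(argument=value, ...) on one line, values as JSON. arm_command: Moves the arm, as the interface text tells. Its arguments: {"type":"object","properties":{"delta_rot":{"type":"array","items":{"type":"array","items":{"type":"number"}}},"delta_pos":{"type":"array","items":{"type":"array","items":{"type":"number"}}},"gripper":{"type":"array","items":{"type":"number"}},"grip_force":{"type":"number"}},"required":["delta_rot","delta_pos","gripper"]}

```bash
mkdir -p pics
python3 - <<'E'
from rig import status, viewer, robot
import cv2, numpy as np, pickle
o=status.get_obs(); print(o['time'],o['position'],o['tool_rot'])
for n in("top","side"):
    c=viewer.camera(n); cv2.imwrite(f"pics/{n}0.png",c["pixels"]); pickle.dump(c,open(n+".pkl","wb"))
    print(n,c["fx"],c["cx"],c["cy"],np.round(c["pose"],3).tolist())
E
```

```text
0.0 [ 0.24140334 -0.57566499  0.22158096] [ 9.80380123e-01  1.97113176e-01 -3.35565445e-05 -1.09977817e-03]
top 481.8177826339762 319.746416687555 207.3304447895621 [[0.014, -0.979, 0.203, 0.245], [-1.0, -0.014, 0.003, 0.005], [0.0, -0.203, -0.979, 1.752], [0.0, 0.0, 0.0, 1.0]]
side 429.1907751384418 325.7463628945497 194.84815499726784 [[0.972, 0.147, -0.182, 0.904], [0.234, -0.565, 0.791, -1.173], [0.014, -0.812, -0.584, 0.936], [0.0, 0.0, 0.0, 1.0]]
```

View pics/top0.png

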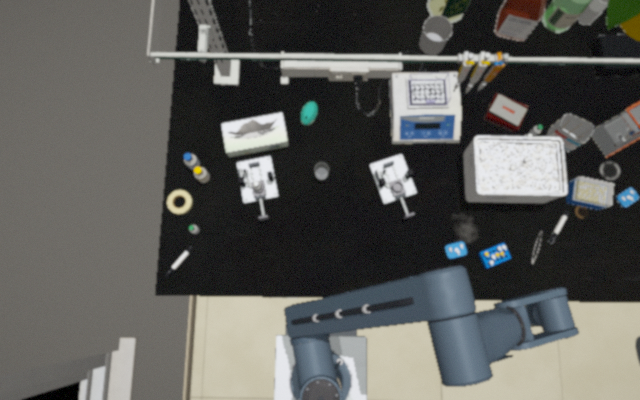

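View pics/side0.png

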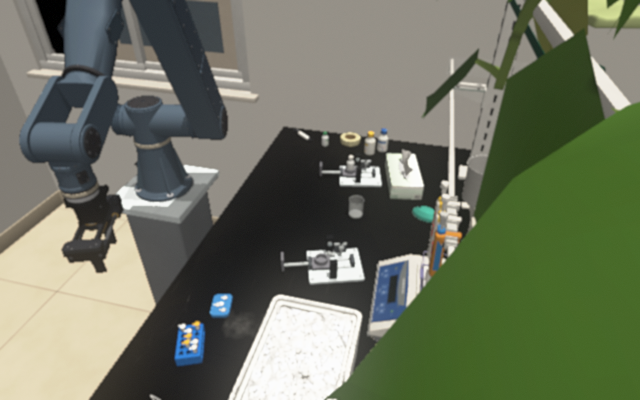

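The top view shows the shuttles at about (257,185) and (395,183), with their plates at (263,216) and (409,214). In the side view they are at about (360,173) and (333,264). I'll enlarge these to see which one has the bottle.

Run:
```python
import cv2,numpy as np
t=cv2.imread("pics/top0.png"); s=cv2.imread("pics/side0.png")
r=lambda i,x,y,w,h:cv2.resize(i[y:y+h,x:x+w],(400,300),interpolation=cv2.INTER_CUBIC)
cv2.imwrite("pics/crop.png",np.vstack([np.hstack([r(t,220,150,80,60+15)[:300],r(t,360,150,80,75)]),np.hstack([r(s,310,140,80,60),r(s,275,230,100,75)])]))
```

```text
(no output)
```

View pics/crop.png

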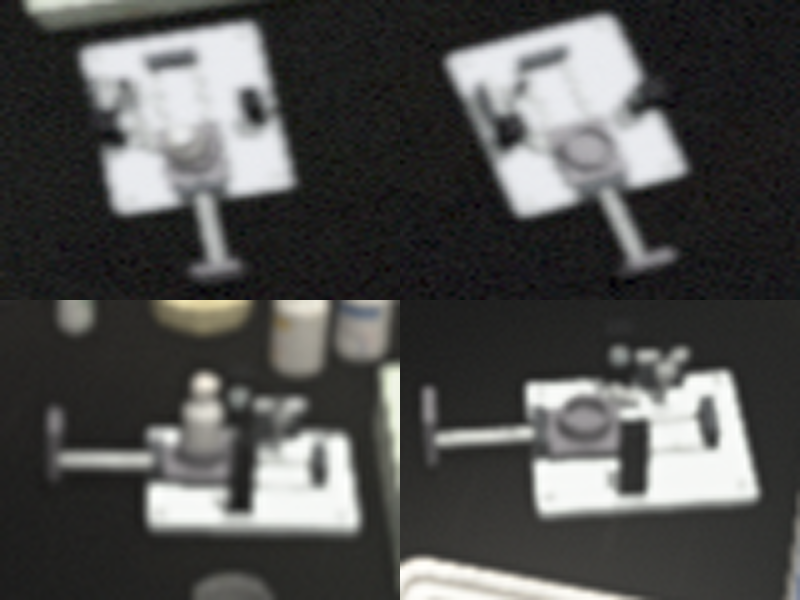

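The loaded shuttle is the left one: the bottle is in its cup at crop (190,145), and the right cup is empty. Next I measure the left shuttle's base outline and its plate.

```bash
cat > h.py <<'E'
import numpy as np,cv2,pickle
def cast(c,uv,z,pose=None):
    T=c["pose"] if pose is None else pose
    uv=np.atleast_2d(np.asarray(uv,float))
    d=np.c_[(uv[:,0]-c["cx"])/c["fx"],(uv[:,1]-c["cy"])/c["fy"],np.ones(len(uv))]@T[:3,:3].T
    o=T[:3,3]; return o+d*((z-o[2])/d[:,2])[:,None]
E
python3 - <<'E'
from h import *
c=pickle.load(open("top.pkl","rb")); g=c["pixels"].min(2)
m=np.zeros_like(g); m[153:206,232:282]=(g[153:206,232:282]>110)
k=max(cv2.findContours(m,0,2)[0],key=cv2.contourArea)
h=cv2.convexHull(k)[:,0]
w=cast(c,h,.012)[:,:2]
r=cv2.minAreaRect((w*1000).astype(np.float32)); print(r)
for u in ([236,161.75],[272,155],[279,196.25],[243.6,203.25]): print(cast(c,[u],.012).round(4))
print("plate top",cast(c,[[263.4,216.2]],.06).round(4))
s=pickle.load(open("side.pkl","rb"))
# side crop: 5x both
print("plate side top", cast(s,[[310+55/5,140+108/5]],.06).round(4))
a=np.array(r[0])/1000
for th in np.deg2rad([r[2],r[2]-90]): print(th,a-.149*np.array([np.cos(th),np.sin(th)]))
E
```

```text
((702.7481689453125, 244.2886505126953), (186.71975708007812, 137.00320434570312), 12.283936500549316)
[[0.7775 0.327  0.012 ]]
[[0.806  0.1925 0.012 ]]
[[0.6467 0.1611 0.012 ]]
[[0.6183 0.291  0.012 ]]
plate top [[0.5617 0.2102 0.06  ]]
plate side top [[0.5616 0.227  0.06  ]]
0.21439513704049581 [0.55715948 0.21258794]
-1.3564011897544008 [0.67104746 0.38987733]
```

>>> arm_command(delta_rot=[[0,0,5],[0,0,10.8],[0,0,10.8],[0,0,10.8],[0,0,10.8],[0,0,10.8],[0,0,10.8],[0,0,10.8],[0,0,10.8],[0,0,10.8],[0,0,10.8]], delta_pos=[[0.319,-0.219,0],[0.319,-0.219,0],[0.319,-0.219,0],[0.319,-0.219,0],[0.319,-0.219,0],[0.319,-0.219,0],[0.319,-0.219,0],[0.319,-0.219,0],[0.319,-0.219,0],[0.319,-0.219,0],[0.319,-0.219,0]], gripper=[1,1,1,1,1,1,1,1,1,1,1])

```text
time: 1.02
position: [0.4521, -0.2479, 0.2223]
tool_rot: [0.994, 0.107, -0.0, -0.001]
ft_force: [-0.6, -1.0, -0.4]
grip_width: 0.0216
grip_force: 0.0
```

>>> arm_command(delta_rot=[[0,0,0],[0,0,0],[0,0,0],[0,0,0],[0,0,0],[0,0,0],[0,0,0],[0,0,0],[0,0,0],[0,0,0],[0,0,0],[0,0,0]], delta_pos=[[0.1,-0.426,0],[0.1,-0.426,0],[0.1,-0.426,0],[0.1,-0.426,0],[0.1,-0.426,0],[0.1,-0.426,0],[0.1,-0.426,0],[0.1,-0.426,0],[0.1,-0.426,0],[0.1,-0.426,0],[0.1,-0.426,0],[0.1,-0.426,0]], gripper=[1,1,1,1,1,1,1,1,1,1,1,1])

```text
time: 2.02
position: [0.4614, 0.189, 0.2225]
tool_rot: [0.994, 0.106, 0.001, -0.0]
ft_force: [0.3, -0.4, 0.7]
grip_width: 0.001
grip_force: 0.0
```

Run:
```python
from rig import status, viewer, robot
import cv2, numpy as np, pickle
o=status.get_obs(); c=viewer.camera("wrist"); c["obs"]=o; pickle.dump(c,open("wrist.pkl","wb"))
cv2.imwrite("pics/w0.png",c["pixels"]); print(o["position"],o["tool_rot"],o["grip_width"],c["fx"],np.round(c["mount"],3).tolist())
```

```text
[0.46144188 0.18895025 0.2224834 ] [ 9.94376470e-01  1.05900493e-01  5.82919366e-04 -4.25809883e-04] 0.0009605921406996202 275.4369727986439 [[-0.001, -0.969, -0.246, 0.068], [1.0, -0.001, -0.001, 0.002], [0.001, -0.246, 0.969, -0.161], [0.0, 0.0, 0.0, 1.0]]
```

View pics/w0.png

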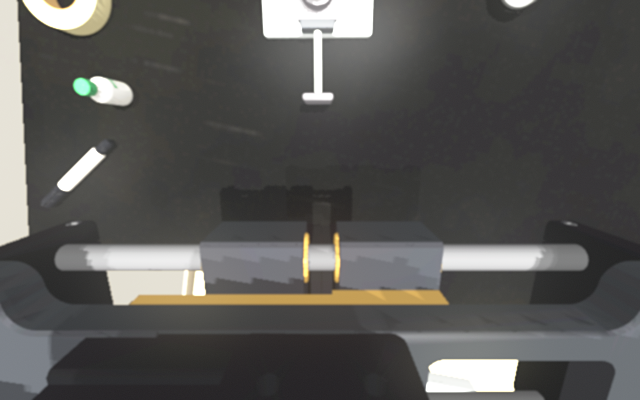

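The wrist view shows the plate at (318,98), the rod running up column 318, and the base's near edge at row 38 between columns 263 and 373. The tool looks well aligned with the push axis.

Run:
```python
from h import *
from scipy.spatial.transform import Rotation as R
c=pickle.load(open("wrist.pkl","rb")); T=np.eye(4); T[:3,:3]=R.from_quat(c["obs"]["tool_rot"]).as_matrix(); T[:3,3]=c["obs"]["position"]
P=T@c["mount"]; g=c["pixels"].min(2)
print(g[88:108,318], g[97,298:338])
# base near edge
uv=[(u,np.where(g[:60,u]>110)[0].max()) for u in list(range(268,300,2))+list(range(338,370,2))]
w=cast(c,uv,.012,P); k=np.polyfit(w[:,1],w[:,0],1); print("yaw",np.arctan(-k[0]), "tool yaw",np.arctan2(T[1,0],T[0,0]))
# rod centreline z~.03
q=[(np.where(g[r,305:332]>90)[0].mean()+305,r) for r in range(45,90,3)]
w=cast(c,q,.03,P); print("rod yaw",np.arctan(np.polyfit(w[:,0],w[:,1],1)[0]),w[-1])
X=cast(c,[[317.5,38.5]],.012,P)[0]; print("near base edge mid",X)
col=np.where(g[97,298:338]>90)[0]+298; print(col.min(),col.max())
for r in(92,94,96,98): 
    p=cast(c,[[(col.min()+col.max())/2,r]],.06,P)[0]; print(r,p,(T[:3,:3].T@(p-T[:3,3])).round(4))
```

```text
[255 255 255 255 255 255 254 255 255 255 255 238 182 137 127 116  94  71
  63  65] [ 77  78  75 102 167 236 255 255 255 255 255 255 255 255 255 255 255 255
 255 255 255 255 255 255 255 255 255 255 255 255 255 255 255 255 235 155
  95  79  80  82]
yaw 0.02505288317238632 tool yaw 0.21219848848293407
rod yaw 0.23198937248433432 [0.57628222 0.21623179 0.03      ]
near base edge mid [0.6324186  0.22834153 0.012     ]
301 334
92 [0.56714117 0.21386391 0.06      ] [ 0.1084 -0.002   0.1626]
94 [0.56511617 0.21343658 0.06      ] [ 0.1063 -0.002   0.1626]
96 [0.56308438 0.21300781 0.06      ] [ 0.1042 -0.002   0.1626]
98 [0.56104577 0.2125776  0.06      ] [ 0.1021 -0.002   0.1626]
```

>>> arm_command(delta_rot=[[0,0,0],[0,0,0],[0,0,0],[0,0,0],[0,0,-0.5],[0,0,-0.5],[0,0,-0.5],[0,0,-0.5],[0,0,-0.5],[0,0,-0.5],[0,0,-0.5]], delta_pos=[[0.01,-0.002,0.03],[0.02,-0.002,0.06],[0.03,-0.002,0.09],[0.04,-0.002,0.12],[0.04,-0.002,0.15],[0.04,-0.002,0.175],[0.04,-0.002,0.19],[0.04,-0.002,0.197],[0.05,-0.002,0.197],[0.06,-0.002,0.197],[0.068,-0.002,0.197]], gripper=[1,1,1,1,1,1,1,1,1,1,1])

```text
time: 2.98
position: [0.5287, 0.2007, 0.0259]
tool_rot: [0.994, 0.107, 0.001, 0.0]
ft_force: [0.9, -0.0, 0.5]
grip_width: 0.0006
grip_force: 0.0
```

Run:
```python
from rig import status, viewer
import cv2, numpy as np
o=status.get_obs(); print(o["position"],o["ft_force"])
w=viewer.camera("wrist")["pixels"]; s=viewer.camera("side")["pixels"]
cv2.imwrite("pics/w1.png",np.hstack([cv2.resize(w[0:300,160:480],(400,375)),cv2.resize(s[140:200,300:390],(400,375),interpolation=2)]))
```

```text
[0.52867919 0.20074646 0.02589116] [ 0.92368892 -0.02201292  0.45883642]
```

View pics/w1.png

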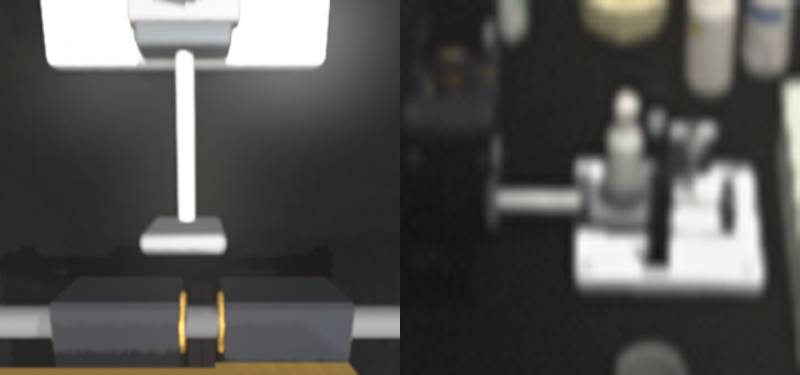

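The fingers are about 5 mm right of the plate centre, with about 25 mm to contact and nothing touched. I'll shift sideways and begin pushing.

>>> arm_command(delta_rot=[[0,0,0],[0,0,0],[0,0,0],[0,0,0],[0,0,0],[0,0,0],[0,0,0],[0,0,0],[0,0,0],[0,0,0],[0,0,0],[0,0,0]], delta_pos=[[0.004,-0.003,0],[0.009,-0.005,0],[0.014,-0.005,0],[0.018,-0.005,0],[0.022,-0.005,0],[0.026,-0.005,0],[0.03,-0.005,0],[0.035,-0.005,0],[0.041,-0.005,0],[0.047,-0.005,0],[0.053,-0.005,0],[0.059,-0.005,0]], gripper=[1,1,1,1,1,1,1,1,1,1,1,1])

```text
time: 4.08
position: [0.5793, 0.2192, 0.0252]
tool_rot: [0.994, 0.109, -0.005, 0.001]
ft_force: [-8.7, -2.3, 7.4]
grip_width: 0.0006
grip_force: 4.8
```

>>> arm_command(delta_rot=[[0,0,0],[0,0,0],[0,0,0],[0,0,0],[0,0,0],[0,0,0]], delta_pos=[[0.006,0,0],[0.012,0,0],[0.018,0,0],[0.023,0,0],[0.026,0,0],[0.026,0,0]], gripper=[1,1,1,1,1,1])

```text
time: 4.58
position: [0.6058, 0.2251, 0.025]
tool_rot: [0.994, 0.108, -0.004, 0.0]
ft_force: [-6.5, -2.0, 5.3]
grip_width: 0.0004
grip_force: 3.5
```

Run:
```python
from rig import status, viewer
import cv2, numpy as np
w=viewer.camera("wrist")["pixels"]; s=viewer.camera("side")["pixels"]
o=status.get_obs(); print(o["position"],o["ft_force"])
cv2.imwrite("pics/w2.png",np.hstack([cv2.resize(w[0:300,160:480],(400,375)),cv2.resize(s[140:200,300:390],(400,375),interpolation=2)]))
```

```text
[0.60583556 0.22514808 0.02506452] [-6.8379108  -1.51765034  4.37343379]
```

View pics/w2.png

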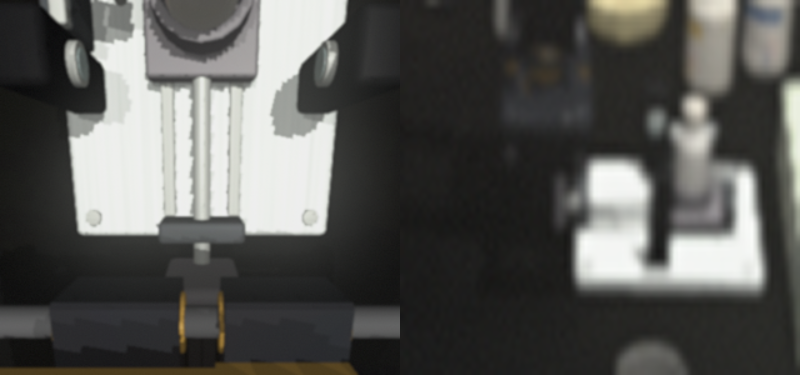

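The carriage is well in, with the bottle past the heads and the fingers centred. The force is still only the spring, so I push on to the stop.

>>> arm_command(delta_rot=[[0,0,0],[0,0,0],[0,0,0],[0,0,0]], delta_pos=[[0.003,0,0],[0.006,0,0],[0.009,0,0],[0.009,0,0]], gripper=[1,1,1,1])

```text
time: 5.02
position: [0.6054, 0.2251, 0.0246]
tool_rot: [0.994, 0.109, -0.014, 0.002]
ft_force: [-22.0, -6.2, 16.8]
grip_width: 0.0006
grip_force: 11.0
```

It is hard against the stop: the force rose to 23 N with no further motion. Now I let it come back gently.

>>> arm_command(delta_rot=[[0,0,0],[0,0,0],[0,0,0],[0,0,0],[0,0,0],[0,0,0],[0,0,0],[0,0,0],[0,0,0],[0,0,0],[0,0,0],[0,0,0]], delta_pos=[[-0.004,0,0],[-0.008,0,0],[-0.012,0,0],[-0.017,0,0],[-0.022,0,0],[-0.027,0,0],[-0.032,0,0],[-0.037,0,0],[-0.042,0,0],[-0.05,0,0],[-0.06,0,0],[-0.07,0,0]], gripper=[1,1,1,1,1,1,1,1,1,1,1,1])

```text
time: 6.02
position: [0.5515, 0.2125, 0.0266]
tool_rot: [0.994, 0.108, 0.003, -0.0]
ft_force: [-0.2, 0.1, -0.1]
grip_width: 0.0004
grip_force: 0.0
```

Run:
```python
from rig import status, viewer
import cv2, numpy as np
w=viewer.camera("wrist")["pixels"]; s=viewer.camera("side")["pixels"]
o=status.get_obs(); print(o["position"],o["ft_force"])
cv2.imwrite("pics/w3.png",np.hstack([cv2.resize(w[0:300,160:480],(400,375)),cv2.resize(s[140:200,300:390],(400,375),interpolation=2)]))
```

```text
[0.5491763  0.21225648 0.02623404] [ 0.34195062 -0.48451209 -0.06544754]
```

View pics/w3.png

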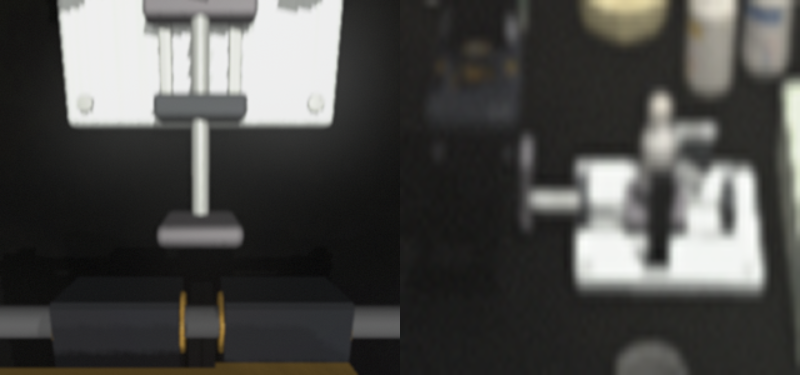

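It has latched: the carriage stopped midway with the bottle between the heads, and the fingers are clear. I'll back off and lift.

>>> arm_command(delta_rot=[[0,0,0],[0,0,0],[0,0,0],[0,0,0],[0,0,0],[0,0,0],[0,0,0],[0,0,0],[0,0,0],[0,0,0]], delta_pos=[[-0.015,0,0],[-0.03,0,0],[-0.04,0,-0.02],[-0.04,0,-0.05],[-0.04,0,-0.08],[-0.04,0,-0.11],[-0.04,0,-0.13],[-0.04,0,-0.15],[-0.04,0,-0.15],[-0.04,0,-0.15]], gripper=[1,1,1,1,1,1,1,1,1,1])

```text
time: 6.95
position: [0.5126, 0.2041, 0.1774]
tool_rot: [0.994, 0.108, 0.003, -0.0]
ft_force: [-0.1, -0.2, 0.4]
grip_width: 0.0001
grip_force: 0.0
```

Run:
```python
from rig import status, viewer, robot
import cv2
s=viewer.camera("side")["pixels"]
cv2.imwrite("pics/s4.png",cv2.resize(s[120:300,260:420],(640,600),interpolation=2))
```

```text
(no output)
```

View pics/s4.png

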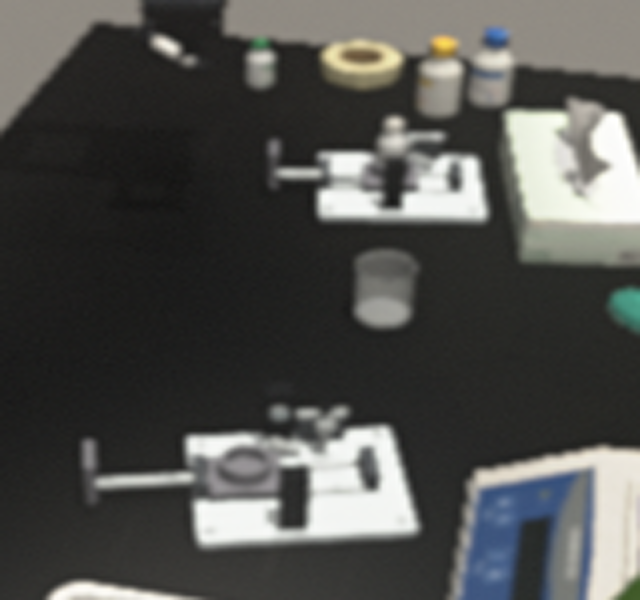

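The bottle stands upright between the heads at (393,150). The empty shuttle is still out, and the beaker and green-capped bottle are where they were. Handing in.

```bash
python3 -c "
from rig import robot
print(robot.hand_in())"
```

```text
the job is handed in; nothing more can be done
None
```

I pushed the loaded left shuttle to its far stop and let it back; in the camera views it latched midway, with the bottle upright between the heads and the empty shuttle still out, and I handed the job in after about 7 s of the 35 s limit (verdict not shown).

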